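# Move the ring clamp from the parking dock to the work dock

### The job

The ring clamp on its quick-release plate is latched in the green parking dock. Press that dock's red catch pad so that the plate springs loose, draw the plate out of its dovetail, and slide it nose first into the dovetail of the yellow work dock until the sprung catch there clicks and holds it. Push gently rather than ramming it against the stop, let go of it, and leave the other things on the bench where they are.

Things in the scene. Friction and masses are not known exactly. Their poses are not given: they have to be found in the camera images.
- plate_grip (a point): Grip point of the loose ring clamp (180 g): in the middle of a wood-topped steel block 32 mm long (x) by 24 wide (y) on an aluminium dovetail plate; 38 mm above the plate's underside, 16 below the block's top. x points to the plate's tapered nose, z up. Grip it across the 24 mm width (y), fingertips at least 16 mm above the plate's underside to clear the dock's rails.
- plate: The dovetail plate of the ring clamp: 60 long (x), 42 wide at the underside, 10 thick; origin at the centre of its underside. Nose at x = +30 mm, tail at -30; the clamp block stands on it from 10 to 54 mm up. Starts latched in the parking dock, with its origin over the dock's origin.
- park_dock: Fixed dock with green rails: steel bed 210 long, 80 wide, 12 mm high. Origin mid-bed at its underside; x is the way a plate slides in, z up. Bed top: open landing from x = -105 to -34 mm, flared mouth to -22, dovetail rails to +24, which rise 13.5 mm above the bed, 1 mm clearance each side. A latched plate is at x = 0; with the catch down a sprung ejector (3 to 5 N) throws it back to x = -10 to -30.
- park_land (a point): Point over the parking dock's landing, at dock x = -68, y = 0, z = 50 mm: where the plate's grip point is when the plate lies flat on the open landing, clear of the rails, and can be lifted. Drawing the plate out straight along -x leads here. Same axes as the dock. (A fixed lever press, 0.44 m high, stands to the right at about x = 0.44, y = -0.23 m: go over or round it.)
- park_pad (a point): Centre of the top face of the parking dock's red catch pad, 26 (x) by 18 (y) mm, 30 mm above the bench top, 64 mm beyond the dock's origin. Press straight down 6 mm to its stop: takes about 5 to 7 N. Hold it down half a second while the plate springs back 10 to 30 mm. It comes up by its own spring.
- park_catch (a joint): Travel of the parking dock's catch pad in m: 0 up, 0.006 fully down.
- park_ejector (a joint): Travel of the parking dock's ejector in m: 0 out (no plate against it), 0.010 with a plate latched, 0.012 with it pushed to the stop.
- work_dock: Fixed dock with yellow rails, size and frame as the parking dock; empty at the start. Its end unit (stop, ejector and catch in one) is adjustable and clamped up to 18 mm nearer or farther along x than the parking dock's, so the plate latches with its origin somewhere between x = -18 and +18 mm: find it by feel. Keep the plate's push on the stop below 25 N, and never force a jammed plate.
- work_land (a point): As park_land, on the work dock: lower the plate here on to the bed, then slide it in along +x. The ejector resists over the last 10 mm (3 to 5 N), the sprung tooth adds some 2 to 4 N as the nose lip rides over it, then it clicks; a rigid stop follows 2 mm after the click. If it has not clicked, the plate springs back up to 10 mm when let go.
- jar_lid: Bystander: white round metal lid, 54 across, 9 high, origin at its underside.
- round_stake: Bystander: round dark steel disc, 64 across, 17 high, origin at its underside.
- bench_block: Bystander: square dark steel block, 62 by 62 by 22, origin at its underside.

How it is judged:
On the way, in this order (a step that is already met when the one before it is completed fails the run):
1. the parking dock's catch pad is pressed down (value of joint park_catch above 0.004 m), for 0.05 s.
2. the plate is out of the parking dock (horizontal distance between plate_grip and park_dock above 0.06 m and value of joint park_ejector below 0.003 m), for 0.1 s.
At the end, for the whole second after the job is handed in: The plate lies in the work dock's dovetail (grip point within 22 mm along x and 6 mm across of the dock's origin, 46 to 56 mm above its underside, aligned within 0.12 rad), latched (held against the ejector by the catch's tooth, over 1 N) and at rest; the parking dock's catch pad is up (contact force between plate and work_catch_c0 above 1 N and x of plate_grip in the frame of work_dock between -0.022 and 0.022 m and y of plate_grip in the frame of work_dock between -0.006 and 0.006 m and z of plate_grip in the frame of work_dock between 0.046 and 0.056 m and angle between the x axis of plate_grip and the x axis of work_dock, either way round below 0.12 rad and linear speed of plate below 0.02 m/s and value of joint park_catch below 0.002 m); the robot touches nothing.
It fails at once if the plate is rammed against the work dock's rigid stop with more than 25 N (contact force between plate and work_end_c0 above 25 N).
It fails at once if the plate is forced or wrenched in a dock with more than 60 N of contact in all (contact force between plate and work_dock above 60 N or contact force between plate and park_dock above 60 N).
It fails at once if the catch or the parking dock is pressed by the fingers with more than 40 N (contact force between the fingers and park_dock above 40 N).
It fails at once if a bystander is moved by more than 30 mm (distance of any of jar_lid, round_stake, bench_block from where it was at the start of the episode above 0.03 m).
It also fails if it takes over 72 s, if anything falls off the work surface, if the arm or the gripper's body presses on something with over 40 N, if the wrist force passes 120 N, or if a joint passes its speed limit or range.

### The arm

A 6-joint arm with a two-finger parallel gripper is mounted at the origin on a cart in front of the work surface, level with it; the furniture and walls round the work are solid. World frame = base frame: x ahead of the robot, y to its left, z up, the work surface at z = 0. Lengths are in m, angles in rad, forces in N, time in s.
With the tool pointing down it reaches from about 0.25 to 0.725 m from the base axis. Payload 4 kg.
Tool frame: the origin (TCP) lies at the centre of the arm's flange, where the gripper is bolted on; the fingertips stand 173 mm ahead of it and the grasp point (between the pads) lies 155 mm ahead of it; x points along the fingers, z is the direction in which the jaws open and shut, and the axes are right-handed (so a half turn about x gives the same grasp; the last joint's range is limited). The gripper opens to 85 mm and grips with 20 to 120 N. Pads are 22 mm wide; open, the fingers measure 114 mm over their backs; the gripper's body (76 mm by 85 mm) begins 54 mm behind the grasp point. The pads swing forward as they close: fully open they stand 13 mm farther back than shut.
Start: joints at [-1.283, 0.241, 0.005, 1.335, 0, 1.571], TCP at [0.142, -0.479, 0.405] pointing down, gripper open.
Joint ranges: [-2.72, 2.72], [-1.05, 1.87], [-1.09, 1.28], [-1.99, 2.15], [-1.42, 1.44], [-3.14, 3.14]. Speed limits (rad/s): [2.79, 2.79, 3.14, 3.14, 3.14, 3.14].

### API

Orientations are given as a unit quaternion [x, y, z, w].
In Python, from workcell import bot gives the robot as it stands.
- The arm moves only by the tool arm_command, never from a script. Its argument "moves" is one flat list of numbers, 7 for each row, row after row: the shift along the tool's x, y, z in m, then the turn, a rotation vector about the tool's x, y, z in rad, then the closure, from -1 (fully open) to 1 (shut). A call has 1 to 20 rows; each row shifts and turns the pose as measured when the row begins, along the tool's axes as they then stand; what a row does not reach is not made up. A row lasts 1/12 s, in which the tool goes at most 41.7 mm and 7.16 degrees, less where a joint would pass 70% of its speed; a pose out of reach is approached as far as the arm can. A call with a gripper value outside its range is refused whole. The fingers move at their own pace and stop on an object; the grip force is fixed at half the most. Time passes only in rows, so rows that do not move let the fingers close. It gives the time, the measured TCP pose, the force and the opening at its end, in the units of the state.
- bot.get_obs(): the state, without advancing time (a new reading comes with each control period).
- bot.camera(name): name is "scene" or "top"; returns the picture (480x640x3 uint8, red, green, blue); there is no depth.
- bot.get_calibration(name): a dict with "mtx" (3x3 intrinsics, pixels), "world_from_camera" (4x4, takes a point from camera to world coordinates). Camera axes: x right, y up, looking along -z (the intrinsics and any distortion apply to the point x, -y, -z); pixel columns grow to the right and rows downward; lengths in m; the calibration is good to about 2 mm. A picture is of the moment at which its call begins. get_calibration takes no time and is no camera call.
- bot.job_done(): hands the job in, once; it reports no verdict.
The state is a dict: "clock": time; "joint_pos": joint angles; "joint_vel": joint speeds; "tau": joint torques, N m; "eef_pos": TCP position; "tool_rot": TCP orientation; "ft_force": force on the tool from outside, world axes, zero at the start; "ft_torque": the same for the moment, N m; "grip_width": finger opening in m.
Only numpy, scipy, OpenCV 4.12 (cv2) and the standard library are available. Lean on these libraries where they do the work, as an engineer would, in place of code of your own. Each camera call takes 0.05 s, during which the arm holds its last target.

## Working session

There is one attempt and no reset: what is moved stays moved. The work goes in short steps, Python scripts to look and compute and a tool call to move; the robot and the scene stay as the last step left them, time stands still between calls to the robot, and variables do not carry over. Pictures are saved under pics/ and viewed, and the job is handed in when it is done.

Besides the shell and the picture viewer there is one more tool, called in YAML: its name, and indented under it one key for each argument. arm_command: Moves the arm, as the interface text tells. Its arguments: {"type":"object","properties":{"moves":{"type":"array"}},"required":["moves"]}

```bash
mkdir -p pics; ls
python3 - <<'E'
from workcell import bot
import cv2
for n in("scene","top"):
    im=bot.camera(n); cv2.imwrite(f"pics/{n}0.png",im[:,:,::-1]); c=bot.get_calibration(n); print(n,c)
print(bot.get_obs())
E
```

```text
pics
scene {'mtx': array([[556.9011031 ,   0.        , 317.90960739],
       [  0.        , 556.9011031 , 238.92002164],
       [  0.        ,   0.        ,   1.        ]]), 'world_from_camera': array([[ 0.90571394, -0.29303138,  0.30629212,  0.82273099],
       [ 0.42354155,  0.65486749, -0.62590825, -0.47239852],
       [-0.01717   ,  0.69662126,  0.71723358,  0.80588391],
       [ 0.        ,  0.        ,  0.        ,  1.        ]])}
top {'mtx': array([[435.21284061,   0.        , 308.93078163],
       [  0.        , 435.21284061, 235.81911112],
       [  0.        ,   0.        ,   1.        ]]), 'world_from_camera': array([[ 0.01174158,  0.99910829, -0.04055557,  0.46970376],
       [-0.99982695,  0.01114543, -0.0148946 ,  0.16258798],
       [-0.01442931,  0.04072344,  0.99906626,  0.92215656],
       [ 0.        ,  0.        ,  0.        ,  1.        ]])}
{'clock': 0.1, 'joint_pos': array([-1.28299718e+00,  2.41330015e-01,  3.83340309e-03,  1.33519852e+00,
        9.03612629e-06,  1.57079037e+00]), 'joint_vel': array([-0.00129152, -0.00253032,  0.00230256, -0.0005379 ,  0.00116012,
       -0.00087654]), 'tau': array([-9.18563601e-04, -3.73138726e+01,  2.53009683e+01,  1.08785508e-02,
       -2.61122511e-05,  2.84083242e-06]), 'eef_pos': array([ 0.14185194, -0.47919702,  0.40389573]), 'tool_rot': array([ 0.42353283,  0.56707085, -0.42272427,  0.56599894]), 'ft_force': array([ 0.69450621, -0.34618283,  0.00818951]), 'ft_torque': array([ 0.00537993, -0.00562226,  0.04044094]), 'grip_width': 0.08504103038403377}
```

View pics/scene0.png

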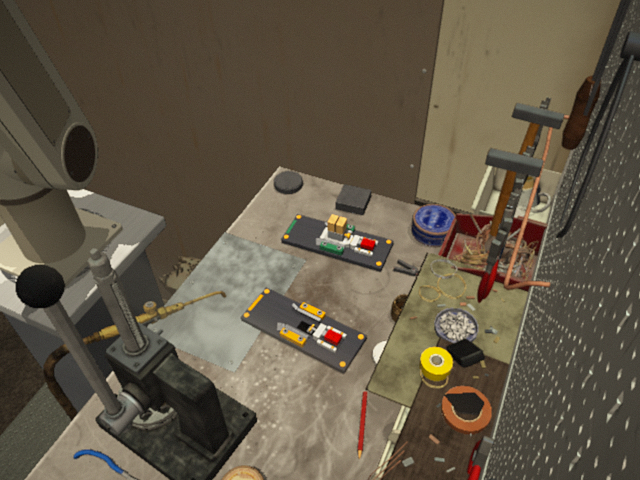

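View pics/top0.png

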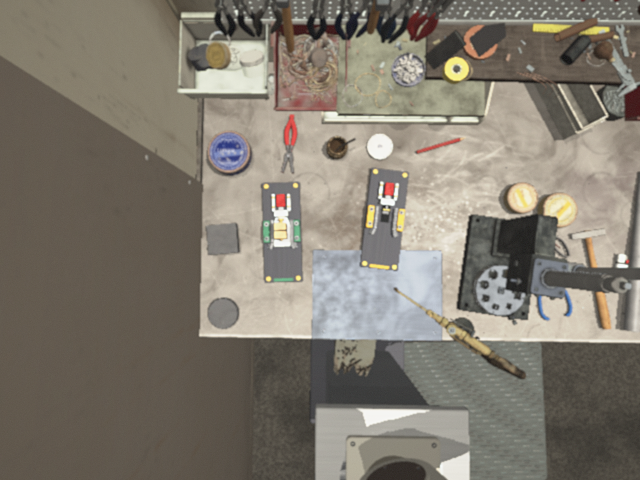

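The scene view shows the green dock with the clamp near (338,240) and the yellow dock near (303,328). In the top view the green dock is at (282,231) with its pad near (281,200), and the yellow dock is at (385,219). The orange corner screws on each bed make good features to measure.

Run:
```python
import cv2
im=cv2.imread("pics/top0.png")
cv2.imwrite("pics/top_zoom.png",cv2.resize(im[160:290,250:420],None,fx=4.6,fy=4.6,interpolation=cv2.INTER_CUBIC))
im=cv2.imread("pics/scene0.png")
cv2.imwrite("pics/scene_zoom.png",cv2.resize(im[200:380,230:410],None,fx=3.3,fy=3.3,interpolation=cv2.INTER_CUBIC))
```

```text
(no output)
```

View pics/top_zoom.png

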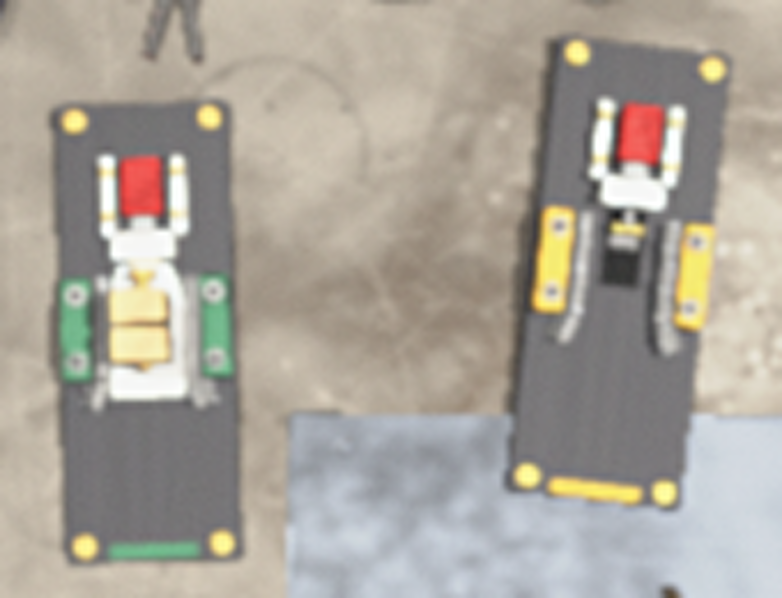

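View pics/scene_zoom.png

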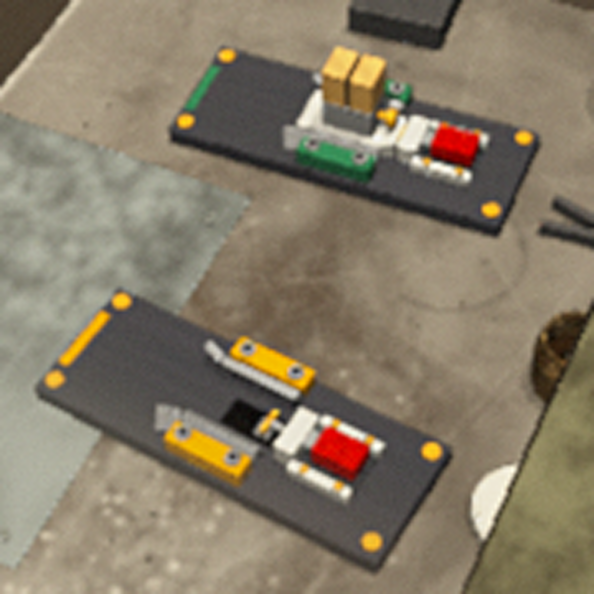

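The corner screws, pads, wood block and rails all show clearly in both views. Next I'll segment the screws and pads and triangulate them.

```bash
cat > h.py <<'E'
import numpy as np, cv2
from workcell import bot
def ray(n,u,v):
    c=bot.get_calibration(n);K=c["mtx"];T=c["world_from_camera"]
    d=np.linalg.inv(K)@[u,v,1.];d=T[:3,:3]@(d*[1,-1,-1]);return T[:3,3],d/np.linalg.norm(d)
def onz(n,u,v,z):
    o,d=ray(n,u,v);return o+d*(z-o[2])/d[2]
def tri(a,b):
    A=np.zeros((3,3));y=np.zeros(3)
    for n,(u,v) in (("top",a),("scene",b)):
        o,d=ray(n,u,v);P=np.eye(3)-np.outer(d,d);A+=P;y+=P@o
    return np.linalg.solve(A,y)
def blobs(im,lo,hi,roi,amin):
    x0,y0,x1,y1=roi;h=cv2.cvtColor(im[y0:y1,x0:x1],cv2.COLOR_BGR2HSV)
    m=cv2.inRange(h,np.array(lo),np.array(hi))
    n,l,s,c=cv2.connectedComponentsWithStats(m)
    return [(round(c[i][0]+x0,2),round(c[i][1]+y0,2),int(s[i][4])) for i in range(1,n) if s[i][4]>=amin]
E
python3 - <<'E'
from h import *
for n,roi in (("top",(250,160,420,290)),("scene",(230,200,410,380))):
    im=cv2.imread(f"pics/{n}0.png")
    print(n,"org",blobs(im,(12,110,120),(32,255,255),roi,4))
    print(n,"red",blobs(im,(0,150,90),(8,255,255),roi,8))
    print(n,"grn",blobs(im,(60,70,40),(95,255,255),roi,5))
E
```

```text
top org [(np.float64(373.89), np.float64(171.0), 9), (np.float64(403.5), np.float64(174.0), 6), (np.float64(295.18), np.float64(184.64), 11), (np.float64(265.46), np.float64(185.92), 13), (np.float64(369.42), np.float64(216.02), 129), (np.float64(401.73), np.float64(209.55), 11), (np.float64(400.05), np.float64(219.42), 66), (np.float64(279.8), np.float64(220.0), 5), (np.float64(399.33), np.float64(229.87), 15), (np.float64(378.53), np.float64(266.15), 68), (np.float64(267.7), np.float64(278.4), 10), (np.float64(297.17), np.float64(277.0), 6)]
top red [(np.float64(388.66), np.float64(188.62), 104), (np.float64(279.99), np.float64(200.17), 100)]
top grn [(np.float64(296.54), np.float64(230.25), 59), (np.float64(265.75), np.float64(231.21), 61), (np.float64(297.27), np.float64(240.27), 11), (np.float64(266.22), np.float64(241.56), 9), (np.float64(283.73), np.float64(279.19), 48)]
scene org [(np.float64(298.37), np.float64(216.47), 19), (np.float64(336.26), np.float64(223.05), 258), (np.float64(347.19), np.float64(234.65), 26), (np.float64(285.73), np.float64(236.18), 22), (np.float64(3
[... 309 characters left out ...]
4(312.25), np.float64(309.66), 173), (np.float64(246.21), np.float64(314.52), 29), (np.float64(311.13), np.float64(326.91), 23), (np.float64(291.99), np.float64(337.08), 219), (np.float64(331.4), np.float64(327.8), 5), (np.float64(341.71), np.float64(332.86), 7), (np.float64(360.31), np.float64(336.25), 32), (np.float64(321.83), np.float64(341.17), 6), (np.float64(332.17), np.float64(346.83), 6), (np.float64(342.15), np.float64(363.62), 34)]
scene red [(np.float64(367.57), np.float64(243.37), 122), (np.float64(332.49), np.float64(336.83), 176)]
scene grn [(np.float64(290.92), np.float64(226.36), 50), (np.float64(350.68), np.float64(227.95), 22), (np.float64(331.18), np.float64(248.46), 161)]
```

```bash
cat >> h.py <<'E'
def refine(im,u,v,r=3):
    h=cv2.cvtColor(im,cv2.COLOR_BGR2HSV);u0,v0=int(round(u)),int(round(v))
    s=h[v0-r:v0+r+1,u0-r:u0+r+1].astype(float)
    w=np.where((abs(s[...,0]-22)<11),np.clip(s[...,1]-90,0,None)*s[...,2],0)
    yy,xx=np.mgrid[v0-r:v0+r+1,u0-r:u0+r+1];return (w*xx).sum()/w.sum(),(w*yy).sum()/w.sum()
E
python3 - <<'E'
from h import *
it=cv2.imread("pics/top0.png");isc=cv2.imread("pics/scene0.png")
D={"park":dict(t=[(265.5,185.9),(295.2,184.6),(267.7,278.4),(297.6,277.5)],s=[(388.4,241.2),(378.5,263),(298.4,216.5),(285.7,236.2)],pt=(280,200.2),ps=(367.6,243.4)),
"work":dict(t=[(374.6,171),(404,174.3),(363.8,262.5),(393.7,266.2)],s=[(360.3,336.25),(342.15,363.6),(266.5,290.9),(246.2,314.5)],pt=(388.7,188.6),ps=(332.5,336.8))}
for k,d in D.items():
    t=[refine(it,*p) for p in d["t"]]; s=[refine(isc,*p) for p in d["s"]]
    for nm,P in (("tri",[tri(a,b) for a,b in zip(t,s)]),("top",[onz("top",*a,.013) for a in t]),("scene",[onz("scene",*b,.013) for b in s])):
        P=np.array(P);c=P.mean(0);x=(P[0]+P[1]-P[2]-P[3])[:2];x1=(P[0]-P[2])[:2];y=(P[0]-P[1]+P[2]-P[3])[:2]
        print(k,nm,c.round(4),"yaw",np.arctan2(x[1],x[0]).round(4),"yaw from y",(np.arctan2(y[1],y[0])-np.pi/2).round(4),"len",np.linalg.norm(x)/2,"w",np.linalg.norm(y)/2)
    print("pad",tri(d["pt"],d["ps"]).round(4),onz("top",*d["pt"],.03).round(4),onz("scene",*d["ps"],.028).round(4))
E
```

```text
park tri [0.5166 0.2344 0.0128] yaw 0.0413 yaw from y 0.0438 len 0.19400488413429082 w 0.062075480145947465
park top [0.5152 0.2336 0.013 ] yaw 0.0414 yaw from y 0.0452 len 0.193874639515278 w 0.062006096511687564
park scene [0.518  0.2351 0.013 ] yaw 0.0431 yaw from y 0.0415 len 0.1939153870322691 w 0.061914403659714956
pad [0.5807 0.2375 0.0239] [0.5787 0.2364 0.03  ] [0.5831 0.2347 0.028 ]
work tri [0.5459 0.0199 0.0125] yaw -0.1093 yaw from y -0.1064 len 0.1941545820490072 w 0.06210461155112195
work top [0.5446 0.0193 0.013 ] yaw -0.1089 yaw from y -0.1042 len 0.19400342049010158 w 0.062086866748944106
work scene [0.5472 0.0203 0.013 ] yaw -0.109 yaw from y -0.1115 len 0.19399957669938223 w 0.061893046567502406
pad [0.6068 0.0126 0.0242] [0.6049 0.0131 0.03  ] [0.6088 0.0108 0.028 ]
```

Run:
```python
from h import *
it=cv2.imread("pics/top0.png")
cv2.imwrite("pics/press.png",cv2.resize(it[200:340,440:640],None,fx=4,fy=4))
from scipy.spatial.transform import Rotation as R
print(R.from_quat(bot.get_obs()["tool_rot"]).as_matrix().round(3))
print("ball",tri((620,286),(40,285)))
for p in [(458,315),(525,318),(470,215),(557,215)]: print(onz("top",*p,0.02))
for s in [(95,430),(180,478),(255,415)]: print(onz("scene",*s,0.02))
```

```text
[[-0.001  0.959  0.284]
 [ 0.002  0.284 -0.959]
 [-1.     0.    -0.002]]
ball [ 0.41500004 -0.2510221   0.35259868]
[ 0.3473283  -0.13140088  0.02      ]
[ 0.34311075 -0.26769825  0.02      ]
[ 0.5531241  -0.15653328  0.02      ]
[ 0.55499102 -0.33497129  0.02      ]
[ 0.352319   -0.28061324  0.02      ]
[ 0.50840565 -0.28611944  0.02      ]
[ 0.55732169 -0.16074274  0.02      ]
```

View pics/press.png

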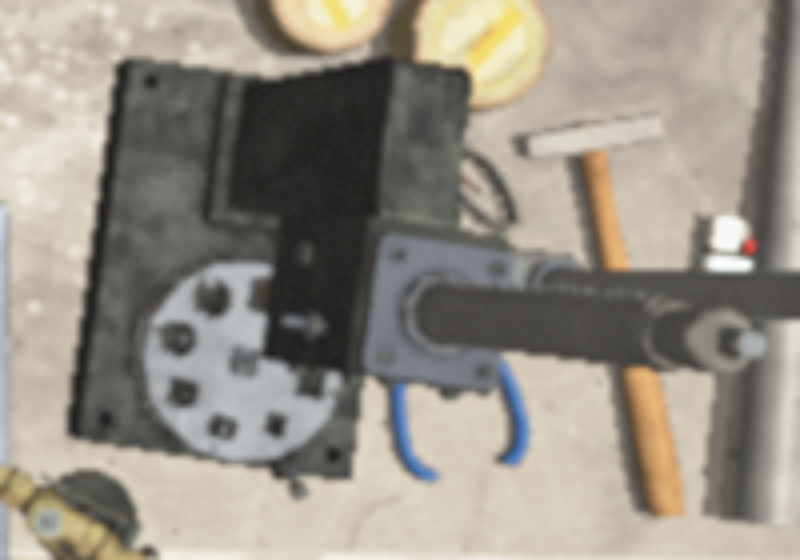

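Run:
```python
from h import *
print(tri((288.7,205.8),(359,248.25)),tri((288.7,196),(368.5,251)))
# work dock marks: top zoom (674,135),(668,178); scene (321.8,341.2),(332.2,346.8)
print(tri((396.1,198.2),(321.83,341.17)),tri((397.4,188.9),(332.2,346.8)))
print("wood",tri((280.0,229),(336.3,221)))
for z in(.3,.4,.45): print("ball",onz("scene",40,285,z), "post", onz("scene",97,252,z))
```

```text
[0.56969148 0.21955622 0.02284374] [0.58964098 0.21958332 0.02387261]
[ 0.59027352 -0.001909    0.02053151] [ 0.61008235 -0.00456551  0.01980912]
wood [0.51756983 0.23283966 0.06381215]
ball [ 0.33815919 -0.23450177  0.3       ] post [ 0.36424799 -0.16438014  0.3       ]
ball [ 0.43394635 -0.28152773  0.4       ] post [ 0.45487807 -0.22526731  0.4       ]
ball [ 0.48183992 -0.3050407   0.45      ] post [ 0.50019311 -0.25571089  0.45      ]
```

arm_command:
  moves: [0,0.03,-0.028,0,0,0,1,0,0.03,-0.028,0,0,0,1,0,0.03,-0.028,0,0,0,1]

```text
clock: 0.35
eef_pos: [0.2032, -0.3762, 0.4009]
tool_rot: [0.427, 0.565, -0.427, 0.563]
ft_force: [1.8, -0.3, -0.1]
grip_width: 0.0516
```

arm_command:
  moves: [0,0.015,-0.036,0,0,0,1,0,0.015,-0.036,0,0,0,1,0,0.016,-0.036,0,0,0,1,0,0.016,-0.036,0,0,0,1,0,0.016,-0.036,0,0,0,1,0,0.018,-0.036,0,0,0,1,0,0.018,-0.036,0,0,0,1,0,0.018,-0.036,0,0,0,1,0,0.018,-0.036,0,0,0,1]

```text
clock: 1.1
eef_pos: [0.2576, -0.0095, 0.3991]
tool_rot: [0.431, 0.563, -0.428, 0.56]
ft_force: [1.7, -1.0, -0.2]
grip_width: -0.0002
```

arm_command:
  moves: [0,0.02,-0.02,0.1,0,0,1,0,0.02,-0.02,0.1,0,0,1,0,0.03,-0.022,0.05,0,0,1,0,0.03,-0.022,0,0,0,1,0,0.03,-0.022,0,0,0,1,0,0.03,-0.022,0,0,0,1,0,0.03,-0.022,0,0,0,1]

```text
clock: 1.68
eef_pos: [0.4347, 0.0716, 0.4024]
tool_rot: [0.481, 0.556, -0.446, 0.51]
ft_force: [-0.9, -0.1, 0.3]
grip_width: -0.0002
```

```bash
cat >> h.py <<'E'
from scipy.spatial.transform import Rotation as R
DK={"park":((.5166,.2344),.042),"work":((.5459,.0199),-.109)}
def delta(dock,x,y,z):
    (cx,cy),a=DK[dock];p=np.array([cx+x*np.cos(a)-y*np.sin(a),cy+x*np.sin(a)+y*np.cos(a),z])
    o=bot.get_obs();M=R.from_quat(o["tool_rot"]).as_matrix();e=np.array(o["eef_pos"])
    g=np.array([[0,np.cos(a),np.sin(a)],[0,np.sin(a),-np.cos(a)],[-1,0,0.]])
    q=e[:2]-[cx,cy]
    print("clock",o["clock"],"dockxy",(q[0]*np.cos(a)+q[1]*np.sin(a)).round(4),(-q[0]*np.sin(a)+q[1]*np.cos(a)).round(4),"z",e[2].round(4))
    print("tool shift",(M.T@(p-e)).round(4),"rotvec",R.from_matrix(M.T@g).as_rotvec().round(4),"F",np.round(o["ft_force"],2),"T",np.round(o["ft_torque"],3),"w",round(o["grip_width"],4))
E
python3 -c "
from h import *
delta('park',.064,0,.25)"
```

```text
clock 1.6833 dockxy -0.0886 -0.1593 z 0.4024
tool shift [ 0.1629  0.1682 -0.1307] rotvec [ 0.0978 -0.0815  0.0086] F [-0.95 -0.05  0.29] T [-0.079 -0.036  0.035] w -0.0002
```

arm_command:
  moves: [0.02,0.025,-0.022,0.05,-0.03,0.0,1,0.02,0.025,-0.022,0.04,-0.03,0,1,0.02,0.025,-0.022,0.02,-0.02,0,1,0.02,0.025,-0.022,0,0,0,1,0.02,0.025,-0.022,0,0,0,1,0.02,0.025,-0.022,0,0,0,1,0,0,0,0,0,0,1]

```text
clock: 2.27
eef_pos: [0.5922, 0.1197, 0.2805]
tool_rot: [0.468, 0.569, -0.437, 0.517]
ft_force: [-0.2, -0.7, -1.0]
grip_width: -0.0003
```

```bash
python3 -c "
from h import *
delta('park',.064,0,.225)"
```

```text
clock 2.2667 dockxy 0.0707 -0.1178 z 0.2805
tool shift [ 0.065   0.0105 -0.1125] rotvec [ 0.1396 -0.0833  0.0187] F [-0.23 -0.68 -1.  ] T [-0.067 -0.028  0.004] w -0.0003
```

arm_command:
  moves: [0,0,0,0.1,-0.06,0.01,1,0,0,0,0.05,-0.03,0.01,1,0,0,0,0,0,0,1]

```text
clock: 2.52
eef_pos: [0.599, 0.0692, 0.2743]
tool_rot: [0.476, 0.536, -0.468, 0.517]
ft_force: [-0.0, 0.2, -1.4]
grip_width: 0.0001
```

```bash
python3 -c "
from h import *
delta('park',.064,0,.225);print(bot.get_obs()['joint_pos'])"
```

```text
clock 2.5167 dockxy 0.0754 -0.1686 z 0.2743
tool shift [ 0.0539  0.0006 -0.1675] rotvec [ 0.0679 -0.027   0.0111] F [-0.02  0.24 -1.37] T [ 0.02   0.011 -0.058] w 0.0001
[0.10903611 0.52801953 0.08360807 1.13661789 0.0273828  3.1406054 ]
```

Joint 6 has reached its limit, so I need the equivalent grasp a half turn away.

arm_command:
  moves: [0,0,0,-0.12,0,0,1,0,0,0,-0.12,0,0,1,0,0,0,-0.12,0,0,1,0,0,0,-0.12,0,0,1,0,0,0,-0.12,0,0,1,0,0,0,-0.12,0,0,1,0,0,0,-0.12,0,0,1,0,0,0,-0.12,0,0,1,0,0,0,-0.12,0,0,1,0,0,0,-0.12,0,0,1,0,0,0,-0.12,0,0,1,0,0,0,-0.12,0,0,1,0,0,0,-0.12,0,0,1,0,0,0,-0.12,0,0,1,0,0,0,-0.12,0,0,1,0,0,0,-0.12,0,0,1,0,0,0,-0.12,0,0,1,0,0,0,-0.12,0,0,1,0,0,0,-0.12,0,0,1,0,0,0,-0.12,0,0,1]

```text
clock: 4.18
eef_pos: [0.5868, 0.0691, 0.2918]
tool_rot: [-0.335, 0.607, 0.365, 0.621]
ft_force: [-0.5, 0.5, -0.6]
grip_width: 0.0002
```

```bash
sed -i 's/g=np.array.*/g=np.array([[0,-np.cos(a),-np.sin(a)],[0,-np.sin(a),np.cos(a)],[-1,0,0.]])/' h.py; python3 -c "
from h import *
delta('park',.064,0,.225);print(bot.get_obs()['joint_pos'])"
```

```text
clock 4.1833 dockxy 0.0632 -0.1681 z 0.2918
tool shift [0.0744 0.0893 0.1386] rotvec [-0.5776  0.0444 -0.0149] F [-0.48  0.46 -0.62] T [-0.054  0.051  0.036] w 0.0002
[0.10705303 0.48615918 0.06220946 1.14546648 0.04615581 0.64275168]
```

arm_command:
  moves: [0,0,0,-0.12,0.015,0,1,0,0,0,-0.12,0.015,0,1,0,0,0,-0.12,0,0,1,0,0,0,-0.12,0,0,1,0,0,0,-0.08,0,0,1,0,0,0,0,0,0,1]

```text
clock: 4.68
eef_pos: [0.583, 0.0698, 0.2979]
tool_rot: [-0.504, 0.484, 0.521, 0.49]
ft_force: [-0.6, -0.5, 0.2]
grip_width: -0.0002
```

```bash
python3 -c "
from h import *
delta('park',.064,0,.225)"
```

```text
clock 4.6833 dockxy 0.0594 -0.1672 z 0.2979
tool shift [ 0.0769 -0.0068  0.1654] rotvec [ 0.0087  0.0244 -0.0103] F [-0.59 -0.51  0.17] T [-0.028 -0.013 -0.036] w -0.0002
```

arm_command:
  moves: [0.008,0,0.028,0.005,0.01,-0.005,1,0.008,0,0.028,0,0,0,1,0.008,0,0.028,0,0,0,1,0.008,0,0.028,0,0,0,1,0.008,0,0.028,0,0,0,1,0.008,0,0.024,0,0,0,1,0,0,0,0,0,0,1]

```text
clock: 5.27
eef_pos: [0.5747, 0.2386, 0.2577]
tool_rot: [-0.501, 0.489, 0.51, 0.5]
ft_force: [0.4, 0.5, 0.2]
grip_width: -0.0
```

```bash
python3 -c "
from h import *
delta('park',.064,0,.21)"
```

```text
clock 5.2667 dockxy 0.0583 0.0018 z 0.2577
tool shift [ 0.0477 -0.0057 -0.0026] rotvec [-0.0201  0.0201  0.0029] F [0.35 0.47 0.22] T [ 0.018 -0.003 -0.074] w -0.0
```

arm_command:
  moves: [0.015,-0.003,-0.001,-0.02,0.02,0.003,1,0.01,-0.003,-0.001,0,0,0,1,0,0,0,0,0,0,1]

```text
clock: 5.52
eef_pos: [0.5804, 0.2378, 0.2322]
tool_rot: [0.511, -0.489, -0.51, -0.489]
ft_force: [-0.0, -1.0, -0.8]
grip_width: 0.0001
```

Run:
```python
from h import *
delta('park',.064,0,.21)
im=bot.camera("scene")[:,:,::-1]; cv2.imwrite("pics/s1.png",cv2.resize(im[150:300,270:430],None,fx=4,fy=4))
im=bot.camera("top")[:,:,::-1]; cv2.imwrite("pics/t1.png",im)
```

```text
clock 5.5167 dockxy 0.0639 0.0008 z 0.2322
tool shift [ 0.0222 -0.0001 -0.0007] rotvec [ 0.001  -0.0012  0.0014] F [-0.02 -0.95 -0.75] T [ 0.04  -0.001  0.032] w 0.0001
```

View pics/s1.png

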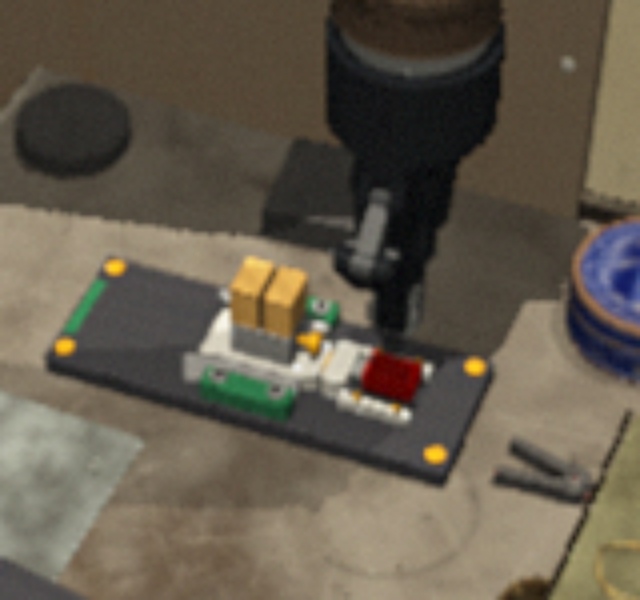

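The closed fingertips hang above the red pad, about 29 mm up. Next I press down slowly.

arm_command:
  moves: [0.014,0,-0.0005,0,0,0,1,0.012,0,0,0,0,0,1,0.003,0,0,0,0,0,1]

```text
clock: 5.87
eef_pos: [0.5824, 0.2344, 0.2059]
tool_rot: [0.51, -0.489, -0.508, -0.492]
ft_force: [-0.9, -0.8, -0.9]
grip_width: -0.0002
```

arm_command:
  moves: [0.002,0,0,0,0,0,1,0.002,0,0,0,0,0,1,0.002,0,0,0,0,0,1]

```text
clock: 6.12
eef_pos: [0.5828, 0.2332, 0.2006]
tool_rot: [0.509, -0.489, -0.508, -0.493]
ft_force: [-3.0, -0.1, 4.0]
grip_width: -0.0004
```

```bash
python3 -c "
from h import *
delta('park',.064,0,.197)"
```

```text
clock 6.1167 dockxy 0.0661 -0.004 z 0.2006
tool shift [0.0036 0.0021 0.004 ] rotvec [-0.0075  0.0022  0.0061] F [-3.05 -0.07  4.04] T [0.005 0.375 0.017] w -0.0004
```

arm_command:
  moves: [0.002,0.001,0.001,0,0,0,1,0.002,0,0.001,0,0,0,1,0.002,0,0,0,0,0,1]

```text
clock: 6.37
eef_pos: [0.5827, 0.2349, 0.1971]
tool_rot: [0.51, -0.488, -0.506, -0.495]
ft_force: [-3.9, -1.3, 13.8]
grip_width: 0.0
```

arm_command:
  moves: [0.001,0,0,0,0,0,1,0.001,0,0,0,0,0,1]

```text
clock: 6.53
eef_pos: [0.5825, 0.235, 0.1973]
tool_rot: [0.511, -0.488, -0.506, -0.495]
ft_force: [-1.7, -1.2, 7.0]
grip_width: 0.0002
```

Run:
```python
from h import *
delta('park',.064,0,.197)
im=bot.camera("scene")[:,:,::-1]; cv2.imwrite("pics/s2.png",cv2.resize(im[150:300,270:430],None,fx=4,fy=4))
```

```text
clock 6.5333 dockxy 0.0658 -0.0021 z 0.1973
tool shift [0.0003 0.0019 0.0021] rotvec [-0.0081  0.0016  0.0116] F [-1.69 -1.23  7.04] T [-0.381  0.633 -0.007] w 0.0002
```

View pics/s2.png

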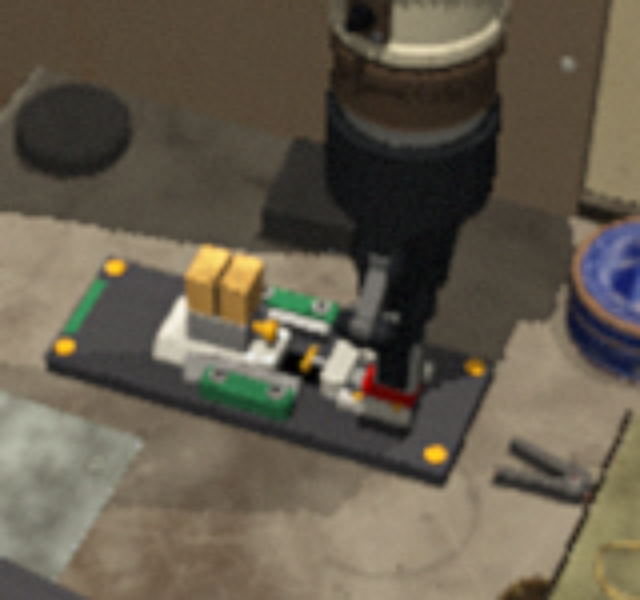

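The plate sprang back about 20 mm. Now I raise the arm, open the gripper and measure the block.

arm_command:
  moves: [-0.02,0,0,0,0,0,1,-0.03,0,0,0,0,0,1,-0.03,0,0,0,0,0,1,-0.01,0.03,0,0,0,0,-1,-0.01,0.03,0,0,0,0,-1,0,0.02,0,0,0,0,-1,0,0,0,0,0,0,-1]

```text
clock: 7.17
eef_pos: [0.4996, 0.233, 0.2977]
tool_rot: [0.51, -0.488, -0.506, -0.495]
ft_force: [-0.8, 0.1, -0.4]
grip_width: 0.0482
```

Run:
```python
from h import *
delta('park',-.02,0,.30)
for n in("scene","top"):
    im=bot.camera(n)[:,:,::-1]; cv2.imwrite(f"pics/{n}3.png",im)
    x0,y0=(270,150) if n=="scene" else (230,170)
    cv2.imwrite(f"pics/{n}3z.png",cv2.resize(im[y0:y0+150,x0:x0+160],None,fx=4,fy=4,interpolation=cv2.INTER_CUBIC))
```

```text
clock 7.1667 dockxy -0.017 -0.0007 z 0.2977
tool shift [-0.0023  0.003   0.0007] rotvec [-0.0084  0.0028  0.0106] F [-0.82  0.05 -0.42] T [-0.035  0.023 -0.04 ] w 0.0482
```

View pics/scene3z.png

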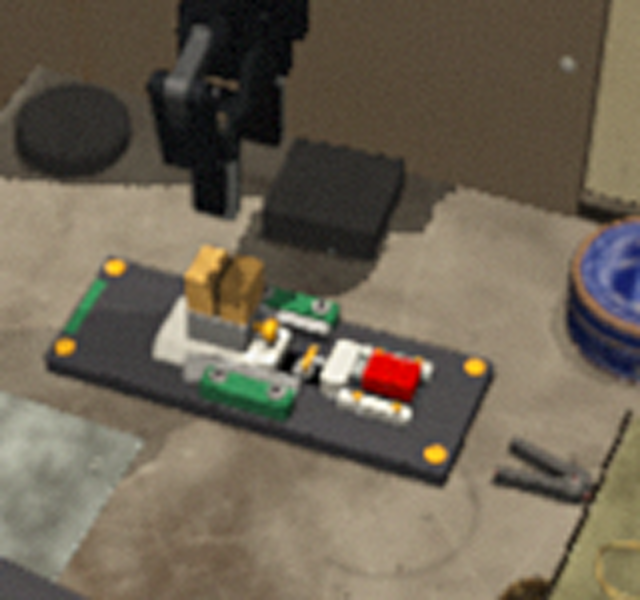

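View pics/top3z.png

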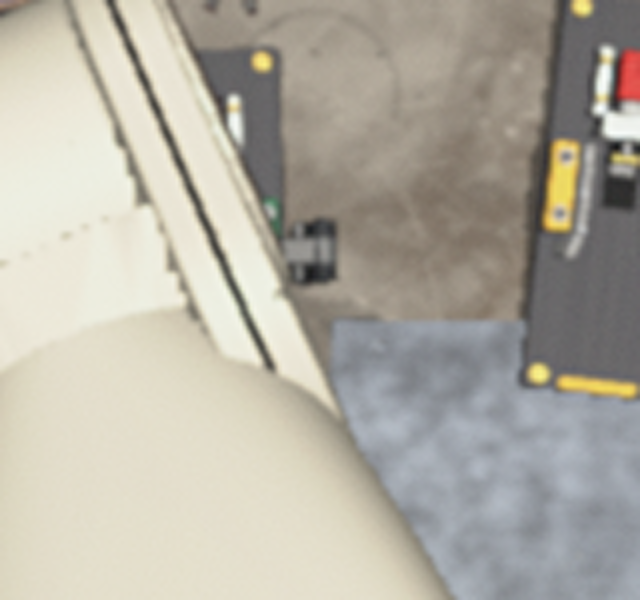

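The wood block's lower left corner moved from zoom (232,322) to (187,310), and its lower right corner from (293,337) to (248,322). The pad is up again. I'll convert that to travel along the dock.

Run:
```python
from h import *
f=lambda x,y:(x/4+270,y/4+150)
for a,b,z in (((232,322),(187,310),.045),((293,337),(248,322),.045),((258,257),(213,246),.066)):
    print(onz("scene",*f(*b),z)-onz("scene",*f(*a),z), onz("scene",*f(*b),z))
```

```text
[-0.02336136 -0.00140407  0.        ] [0.48263201 0.21871204 0.045     ]
[-0.02384656  0.00049101  0.        ] [0.51304846 0.2232687  0.045     ]
[-2.31299897e-02 -1.77861906e-03  1.11022302e-16] [0.48475725 0.24486374 0.066     ]
```

arm_command:
  moves: [0.02,0.003,0.001,-0.008,0.003,0.01,-1,0.02,0.003,0.0,0,0,0,-1,0.015,0,0,0,0,0,-1,0,0,0,0,0,0,-1]

```text
clock: 7.6
eef_pos: [0.5016, 0.2357, 0.2417]
tool_rot: [0.512, -0.486, -0.508, -0.494]
ft_force: [0.3, 0.3, -1.0]
grip_width: 0.0856
```

```bash
python3 -c "
from h import *
delta('park',-.0235,0,.204)"
```

```text
clock 7.6 dockxy -0.0149 0.0019 z 0.2417
tool shift [ 0.0376  0.0091 -0.002 ] rotvec [-0.0015  0.0033  0.0123] F [ 0.35  0.32 -0.96] T [-0.04   0.059 -0.043] w 0.0856
```

arm_command:
  moves: [0.015,0.006,-0.002,0,0.003,0.012,-1,0.012,0.004,0.0,0,0,0.004,-1,0.008,0.002,0,0,0,0,-1,0.001,0,0,0,0,0,-1]

```text
clock: 7.93
eef_pos: [0.4938, 0.2338, 0.2037]
tool_rot: [-0.509, 0.491, 0.51, 0.49]
ft_force: [-0.4, 0.1, 0.1]
grip_width: 0.0853
```

```bash
python3 -c "
from h import *
delta('park',-.0235,0,.204)"
```

```text
clock 7.9333 dockxy -0.0228 0.0004 z 0.2037
tool shift [-0.0003  0.0007 -0.0004] rotvec [-0.0033  0.0006 -0.0021] F [-0.41  0.1   0.11] T [-0.025  0.048  0.037] w 0.0853
```

arm_command:
  moves: [0,0,0,-0.003,0,-0.002,0.37,0,0,0,0,0,0,0.37,0,0,0,0,0,0,0.37,0,0,0,0,0,0,0.37,0,0,0,0,0,0,0.37,0,0,0,0,0,0,0.37]

```text
clock: 8.43
eef_pos: [0.4969, 0.2345, 0.2065]
tool_rot: [0.511, -0.487, -0.509, -0.492]
ft_force: [0.1, 0.1, -0.5]
grip_width: 0.0269
```

Run:
```python
from h import *
delta('park',-.0235,0,.204)
im=bot.camera("scene")[:,:,::-1]; cv2.imwrite("pics/s4.png",cv2.resize(im[150:300,270:430],None,fx=4,fy=4))
```

```text
clock 8.4333 dockxy -0.0197 0.001 z 0.2065
tool shift [ 0.0024  0.0038 -0.001 ] rotvec [-0.0007  0.0025  0.0058] F [ 0.06  0.05 -0.46] T [-0.069  0.069 -0.014] w 0.0269
```

View pics/s4.png

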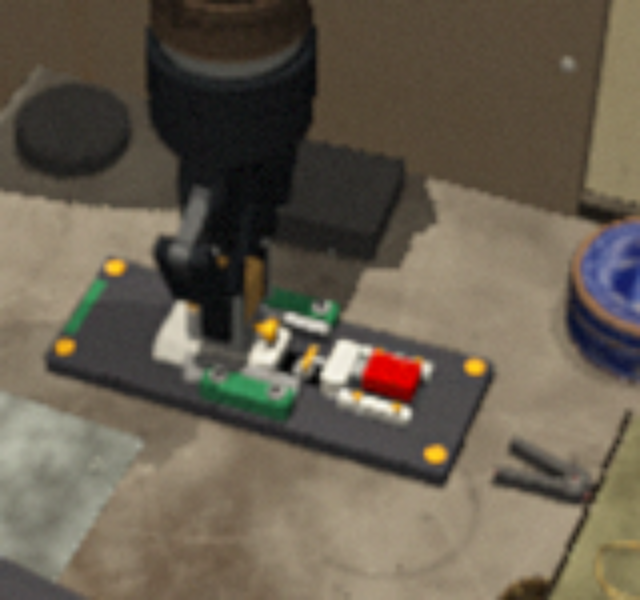

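The fingers straddle the block with 27 mm open. I'll trim the drift and close.

arm_command:
  moves: [0.0025,0.004,-0.001,0,0.002,0.005,0.4,0.0005,0.0005,0,0,0,0,0.4,0.0005,0.0005,0,0,0,0,0.44,0.0005,0.0005,0,0,0,0,0.5]

```text
clock: 8.82
eef_pos: [0.492, 0.2335, 0.2039]
tool_rot: [0.511, -0.488, -0.509, -0.491]
ft_force: [0.3, -0.8, 5.0]
grip_width: 0.023
```

```bash
python3 -c "
from h import *
delta('park',-.0235,0,.204)"
```

```text
clock 8.8167 dockxy -0.0247 0.0001 z 0.2039
tool shift [-0.0001 -0.0012 -0.0001] rotvec [-0.0008  0.0013  0.0048] F [ 0.27 -0.77  5.04] T [-0.283  0.071  0.008] w 0.023
```

arm_command:
  moves: [0,0,0,0,0,0,1,0,0,0,0,0,0,1,0,0.003,0,0,0,0,1]

```text
clock: 9.07
eef_pos: [0.4892, 0.2334, 0.204]
tool_rot: [0.511, -0.488, -0.509, -0.492]
ft_force: [1.1, 0.5, 1.5]
grip_width: 0.0233
```

```bash
python3 -c "
from h import *
delta('park',-.068,0,.205)"
```

```text
clock 9.0667 dockxy -0.0274 0.0002 z 0.204
tool shift [-0.0012  0.0406 -0.0002] rotvec [-0.001   0.0017  0.0059] F [1.1  0.48 1.47] T [ 0.013 -0.181  0.   ] w 0.0233
```

arm_command:
  moves: [0,0.006,0,0,0,0.001,1,0,0.008,0,0,0,0.001,1,0,0.008,0,0,0,0.001,1,0,0.008,0,0,0,0.001,1,0,0.008,0,0,0,0,1,0,0.004,0,0,0,0,1]

```text
clock: 9.57
eef_pos: [0.4432, 0.2316, 0.2039]
tool_rot: [0.51, -0.488, -0.51, -0.491]
ft_force: [1.8, -0.1, 0.8]
grip_width: 0.0232
```

```bash
python3 -c "
from h import *
delta('park',-.068,0,.205)"
```

```text
clock 9.5667 dockxy -0.0734 0.0003 z 0.2039
tool shift [-0.0011 -0.0054 -0.0003] rotvec [-0.0009  0.0023  0.0026] F [ 1.78 -0.12  0.8 ] T [-0.004 -0.236  0.026] w 0.0232
```

The plate is out at dock x ≈ -73, clear of the rails. I'll lift it.

arm_command:
  moves: [-0.008,0,0,0,0,0.001,1,-0.012,0,0,0,0,0,1,-0.015,0,0,0,0,0,1,-0.012,0,0,0,0,0,1,-0.003,0,0,0,0,0,1]

```text
clock: 9.98
eef_pos: [0.4371, 0.2301, 0.253]
tool_rot: [-0.508, 0.493, 0.513, 0.485]
ft_force: [-0.4, 0.4, -2.6]
grip_width: 0.0232
```

Run:
```python
from h import *
delta('work',-.072,0,.255)
im=bot.camera("scene")[:,:,::-1]; cv2.imwrite("pics/s5.png",cv2.resize(im[150:350,230:430],None,fx=3,fy=3))
```

```text
clock 9.9833 dockxy -0.131 0.1971 z 0.253
tool shift [-0.0017 -0.0285 -0.2038] rotvec [ 0.1521 -0.0043 -0.0133] F [-0.43  0.38 -2.62] T [-0.028 -0.057  0.038] w 0.0232
```

View pics/s5.png

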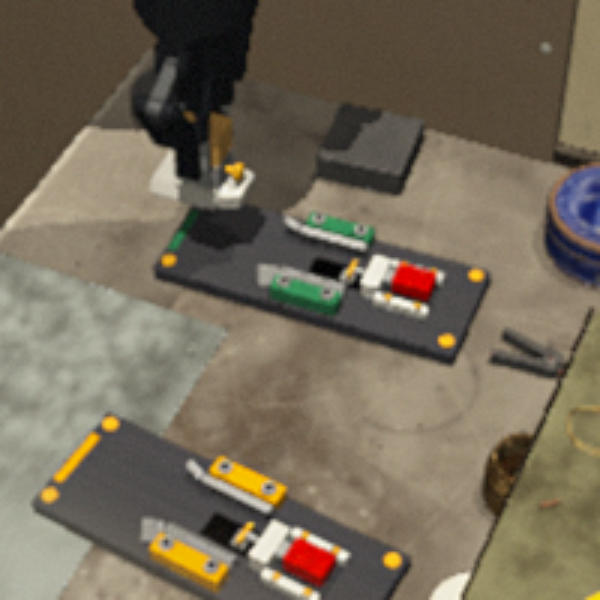

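The plate hangs level in the gripper, clear of the green dock. I'll carry it to the work dock's landing.

arm_command:
  moves: [0,-0.003,-0.02,0.04,0,-0.012,1,0,-0.003,-0.025,0.05,-0.002,0,1,0,-0.003,-0.025,0.04,-0.002,0,1,0,-0.004,-0.025,0.02,0,0,1,0,-0.004,-0.025,0,0,0,1,0,-0.004,-0.025,0,0,0,1,0,-0.004,-0.02,0,0,0,1,0,0,0,0,0,0,1]

```text
clock: 10.7
eef_pos: [0.4494, 0.0588, 0.2479]
tool_rot: [-0.47, 0.529, 0.474, 0.524]
ft_force: [0.0, 0.1, -2.1]
grip_width: 0.0232
```

Run:
```python
from h import *
delta('work',-.072,0,.255)
```

```text
clock 10.7 dockxy -0.1002 0.0281 z 0.2479
tool shift [-0.0073 -0.0281 -0.0282] rotvec [ 0.0007 -0.0009 -0.0091] F [ 0.04  0.15 -2.12] T [0.039 0.013 0.027] w 0.0232
```

arm_command:
  moves: [0,-0.012,-0.014,0,0,-0.008,1,0,-0.012,-0.014,0,0,0,1,0,-0.003,0,0,0,0,1]

```text
clock: 10.95
eef_pos: [0.4715, 0.0263, 0.2454]
tool_rot: [-0.47, 0.529, 0.473, 0.525]
ft_force: [0.3, 0.1, -1.8]
grip_width: 0.0234
```

Run:
```python
from h import *
delta('work',-.072,0,.225)
for n in("scene","top"):
    im=bot.camera(n)[:,:,::-1]; cv2.imwrite(f"pics/{n}6.png",im)
    x0,y0=(230,240) if n=="scene" else (320,150)
    cv2.imwrite(f"pics/{n}6z.png",cv2.resize(im[y0:y0+150,x0:x0+150],None,fx=4,fy=4,interpolation=cv2.INTER_CUBIC))
```

```text
clock 10.95 dockxy -0.0746 -0.0017 z 0.2454
tool shift [ 0.0204 -0.0028  0.0017] rotvec [-0.001  -0.0007 -0.0071] F [ 0.34  0.11 -1.83] T [ 0.004 -0.035 -0.017] w 0.0234
```

View pics/scene6z.png

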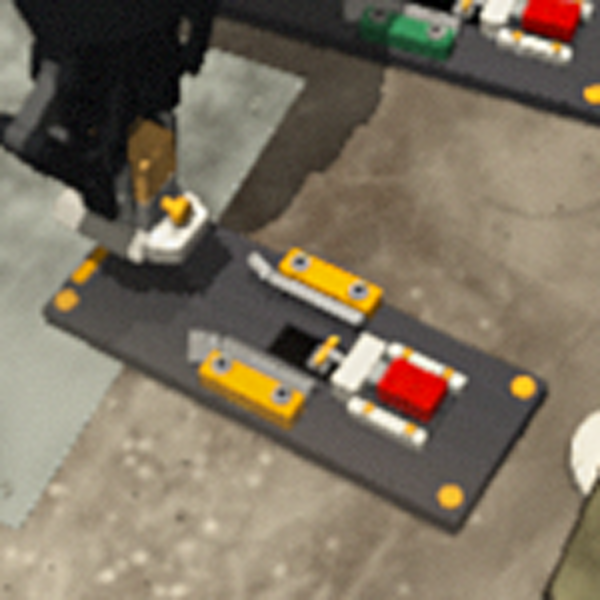

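View pics/top6z.png

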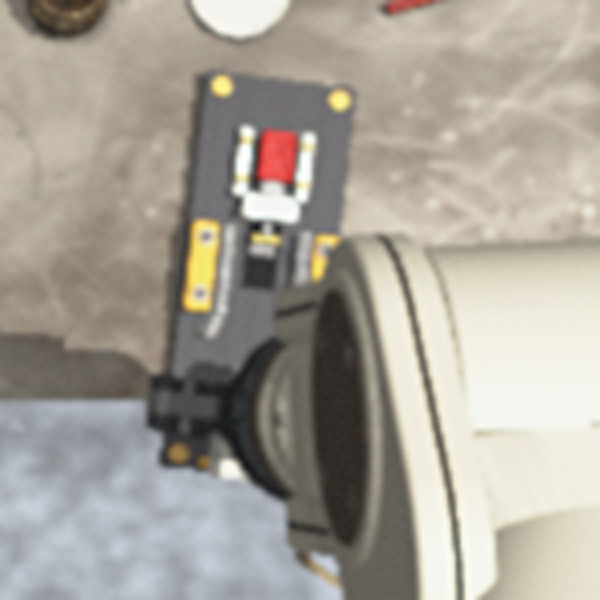

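The plate is over the yellow landing at about x = -75 and square to the dock. I'll lower it.

arm_command:
  moves: [0.01,0,0.0018,0,0,-0.011,1,0.01,0,0,0,0,0,1,0.01,0.002,0,0,0,0,1,0.004,0.001,0,0,0,0,1,0.001,0,0,0,0,0,1]

```text
clock: 11.47
eef_pos: [0.4659, 0.0343, 0.2081]
tool_rot: [-0.472, 0.525, 0.474, 0.526]
ft_force: [0.1, 0.3, -2.0]
grip_width: 0.0237
```

Run:
```python
from h import *
delta('work',-.072,0,.204)
```

```text
clock 11.4667 dockxy -0.0811 0.0056 z 0.2081
tool shift [ 0.0041 -0.0091 -0.0056] rotvec [ 0.0053  0.003  -0.001 ] F [ 0.13  0.29 -2.04] T [-0.018  0.025 -0.027] w 0.0237
```

arm_command:
  moves: [0,-0.004,-0.004,0.005,0.002,-0.004,1,0,-0.001,-0.001,0,0,0,1,0,0,0,0,0,0,1]

```text
clock: 11.72
eef_pos: [0.47, 0.0299, 0.2081]
tool_rot: [-0.473, 0.525, 0.472, 0.527]
ft_force: [0.2, 0.2, -2.3]
grip_width: 0.0233
```

Run:
```python
from h import *
delta('work',-.072,0,.204)
```

```text
clock 11.7167 dockxy -0.0765 0.0016 z 0.2081
tool shift [ 0.0041 -0.0045 -0.0017] rotvec [0.0026 0.0009 0.0018] F [ 0.19  0.24 -2.27] T [ 0.002 -0.03  -0.038] w 0.0233
```

arm_command:
  moves: [0.0015,0,-0.0016,0.002,0,0,1,0.0015,0,0,0,0,0,1,0.001,0,0,0,0,0,1]

```text
clock: 11.97
eef_pos: [0.471, 0.028, 0.2053]
tool_rot: [-0.473, 0.525, 0.471, 0.528]
ft_force: [-0.5, -0.1, -1.8]
grip_width: 0.0234
```

Run:
```python
from h import *
delta('work',-.072,0,.204)
```

```text
clock 11.9667 dockxy -0.0754 -0.0001 z 0.2053
tool shift [ 0.0013 -0.0034  0.0001] rotvec [-0.      0.0017  0.0051] F [-0.54 -0.08 -1.83] T [0.004 0.005 0.015] w 0.0234
```

arm_command:
  moves: [0.001,0,0,0,0,0,1,0.0007,0,0,0,0,0,1]

```text
clock: 12.13
eef_pos: [0.4712, 0.0278, 0.2039]
tool_rot: [-0.473, 0.525, 0.471, 0.529]
ft_force: [-2.7, -0.4, 6.9]
grip_width: 0.0233
```

Run:
```python
from h import *
delta('work',-.072,0,.204)
```

```text
clock 12.1333 dockxy -0.0751 -0.0002 z 0.2039
tool shift [-0.0001 -0.0031  0.0002] rotvec [-0.0006  0.0019  0.0059] F [-2.74 -0.39  6.9 ] T [-0.013  0.739 -0.025] w 0.0233
```

arm_command:
  moves: [-0.0004,-0.003,0,0,0.001,0.004,1,0,-0.004,0,0,0,0,1,0,-0.004,0,0,0,0,1]

```text
clock: 12.38
eef_pos: [0.4822, 0.0265, 0.2044]
tool_rot: [-0.472, 0.526, 0.472, 0.527]
ft_force: [0.8, -0.8, -2.6]
grip_width: 0.0235
```

Run:
```python
from h import *
delta('work',-.018,0,.204)
```

```text
clock 12.3833 dockxy -0.0641 -0.0003 z 0.2044
tool shift [ 0.0005 -0.0461  0.0004] rotvec [-0.0006  0.0007  0.0009] F [ 0.77 -0.77 -2.56] T [-0.007  0.018  0.016] w 0.0235
```

arm_command:
  moves: [0.0002,-0.004,0,0,0,0,1,0,-0.004,0,0,0,0,1,0,-0.003,0,0,0,0,1]

```text
clock: 12.63
eef_pos: [0.495, 0.0252, 0.204]
tool_rot: [-0.472, 0.526, 0.472, 0.527]
ft_force: [0.9, -0.0, -1.0]
grip_width: 0.0229
```

Run:
```python
from h import *
delta('work',-.018,0,.204)
```

```text
clock 12.6333 dockxy -0.0511 -0.0003 z 0.204
tool shift [ 0.0001 -0.0331  0.0003] rotvec [-0.0006  0.0008  0.0016] F [ 0.93 -0.04 -0.95] T [ 0.004 -0.034  0.039] w 0.0229
```

arm_command:
  moves: [0,-0.004,0,0,0,0,1,0,-0.003,0,0,0,0,1,0,-0.003,0,0,0,0,1]

```text
clock: 12.88
eef_pos: [0.5063, 0.0239, 0.2039]
tool_rot: [-0.472, 0.526, 0.472, 0.527]
ft_force: [-0.4, 0.1, -1.6]
grip_width: 0.0232
```

Run:
```python
from h import *
delta('work',-.018,0,.204)
```

```text
clock 12.8833 dockxy -0.0398 -0.0003 z 0.2039
tool shift [-0.     -0.0218  0.0003] rotvec [-0.0007  0.0008  0.0011] F [-0.41  0.08 -1.59] T [-0.     0.095 -0.005] w 0.0232
```

arm_command:
  moves: [0,-0.003,0,0,0,0,1,0,-0.003,0,0,0,0,1,0,-0.002,0,0,0,0,1]

```text
clock: 13.13
eef_pos: [0.5154, 0.0229, 0.204]
tool_rot: [-0.472, 0.526, 0.472, 0.527]
ft_force: [-0.7, 1.0, -0.5]
grip_width: 0.0231
```

arm_command:
  moves: [0,-0.002,0,0,0,0,1,0,-0.002,0,0,0,0,1]

```text
clock: 13.3
eef_pos: [0.5197, 0.0224, 0.204]
tool_rot: [-0.472, 0.526, 0.472, 0.527]
ft_force: [0.0, -0.5, -1.4]
grip_width: 0.0229
```

Run:
```python
from h import *
delta('work',-.018,0,.204)
```

```text
clock 13.3 dockxy -0.0263 -0.0003 z 0.204
tool shift [-0.     -0.0083  0.0003] rotvec [-0.0007  0.0008  0.0011] F [ 0.02 -0.49 -1.44] T [0.022 0.052 0.04 ] w 0.0229
```

By the pad positions (61 against 64 mm), the end unit should sit about -3 mm off. I'll keep feeling for the ejector.

arm_command:
  moves: [0,-0.002,0,0,0,0,1,0,-0.002,0,0,0,0,1,0,-0.002,0,0,0,0,1]

```text
clock: 13.55
eef_pos: [0.5261, 0.0217, 0.2039]
tool_rot: [-0.472, 0.526, 0.472, 0.527]
ft_force: [-0.6, -0.7, -2.1]
grip_width: 0.0236
```

arm_command:
  moves: [0,-0.0015,0,0,0,0,1,0,-0.0015,0,0,0,0,1]

```text
clock: 13.72
eef_pos: [0.5289, 0.0214, 0.204]
tool_rot: [-0.471, 0.527, 0.472, 0.527]
ft_force: [-3.0, 0.1, 2.6]
grip_width: 0.0231
```

arm_command:
  moves: [0,-0.0015,0,0,0,0,1,0,-0.0015,0,0,0,0,1]

```text
clock: 13.88
eef_pos: [0.5312, 0.0211, 0.204]
tool_rot: [-0.471, 0.527, 0.473, 0.526]
ft_force: [-2.5, 0.1, 2.3]
grip_width: 0.0234
```

Run:
```python
from h import *
delta('work',-.004,0,.204)
```

```text
clock 13.8833 dockxy -0.0147 -0.0004 z 0.204
tool shift [-0.     -0.0107  0.0004] rotvec [-0.0004  0.0008 -0.0035] F [-2.53  0.12  2.29] T [ 0.111  0.568 -0.007] w 0.0234
```

arm_command:
  moves: [0,-0.002,0,0,0,-0.003,1,0,-0.002,0,0,0,0,1]

```text
clock: 14.05
eef_pos: [0.5339, 0.0208, 0.204]
tool_rot: [-0.471, 0.527, 0.473, 0.526]
ft_force: [-7.2, 0.4, 6.7]
grip_width: 0.0232
```

arm_command:
  moves: [0,-0.002,0,0,0,0,1,0,-0.002,0,0,0,0,1]

```text
clock: 14.22
eef_pos: [0.5354, 0.0206, 0.204]
tool_rot: [-0.469, 0.529, 0.475, 0.524]
ft_force: [-6.8, 1.1, 7.0]
grip_width: 0.0229
```

Run:
```python
from h import *
delta('work',-.004,0,.204)
```

```text
clock 14.2167 dockxy -0.0105 -0.0004 z 0.204
tool shift [-0.0001 -0.0065  0.0004] rotvec [ 0.0002  0.001  -0.0121] F [-6.81  1.12  6.99] T [0.135 1.601 0.028] w 0.0229
```

arm_command:
  moves: [0,-0.001,0,0,0,-0.01,1,0,-0.001,0,0,0,-0.006,1]

```text
clock: 14.38
eef_pos: [0.5347, 0.0207, 0.2039]
tool_rot: [-0.471, 0.527, 0.474, 0.526]
ft_force: [-6.2, 1.0, 6.4]
grip_width: 0.0233
```

Run:
```python
from h import *
delta('work',-.004,0,.204)
```

```text
clock 14.3833 dockxy -0.0112 -0.0005 z 0.2039
tool shift [-0.0001 -0.0072  0.0005] rotvec [ 0.0005  0.0012 -0.0045] F [-6.24  0.98  6.41] T [ 0.25   1.625 -0.007] w 0.0233
```

arm_command:
  moves: [-0.0003,-0.003,0,0,0,-0.008,1,-0.0003,-0.003,0,0,0,-0.008,1]

```text
clock: 14.55
eef_pos: [0.5374, 0.0203, 0.2039]
tool_rot: [-0.473, 0.525, 0.472, 0.527]
ft_force: [-6.2, 1.5, 3.1]
grip_width: 0.0234
```

Run:
```python
from h import *
delta('work',-.004,0,.204)
```

```text
clock 14.55 dockxy -0.0085 -0.0005 z 0.2039
tool shift [-0.     -0.0045  0.0005] rotvec [0.0011 0.0011 0.0026] F [-6.2   1.5   3.08] T [0.152 1.306 0.04 ] w 0.0234
```

arm_command:
  moves: [-0.0002,-0.003,0,0,0,-0.004,1,-0.0002,-0.003,0,0,0,-0.004,1]

```text
clock: 14.72
eef_pos: [0.5405, 0.02, 0.2039]
tool_rot: [-0.473, 0.525, 0.472, 0.527]
ft_force: [-5.8, 1.5, 5.1]
grip_width: 0.023
```

Run:
```python
from h import *
delta('work',-.004,0,.204)
```

```text
clock 14.7167 dockxy -0.0054 -0.0005 z 0.2039
tool shift [-0.0001 -0.0014  0.0005] rotvec [0.0017 0.0012 0.0025] F [-5.78  1.45  5.12] T [ 0.173  1.526 -0.003] w 0.023
```

arm_command:
  moves: [-0.0002,-0.002,0,0,0,-0.003,1,-0.0002,-0.002,0,0,0,-0.003,1]

```text
clock: 14.88
eef_pos: [0.5418, 0.0198, 0.204]
tool_rot: [-0.472, 0.526, 0.473, 0.526]
ft_force: [-5.9, 1.5, 4.7]
grip_width: 0.0234
```

Run:
```python
from h import *
delta('work',-.004,0,.204)
im=bot.camera("scene")[:,:,::-1]; cv2.imwrite("pics/s7.png",cv2.resize(im[270:380,250:380],None,fx=5,fy=5,interpolation=cv2.INTER_CUBIC))
```

```text
clock 14.8833 dockxy -0.004 -0.0005 z 0.204
tool shift [-0.     -0.      0.0005] rotvec [0.0021 0.0012 0.0005] F [-5.89  1.46  4.65] T [0.148 1.377 0.059] w 0.0234
```

View pics/s7.png

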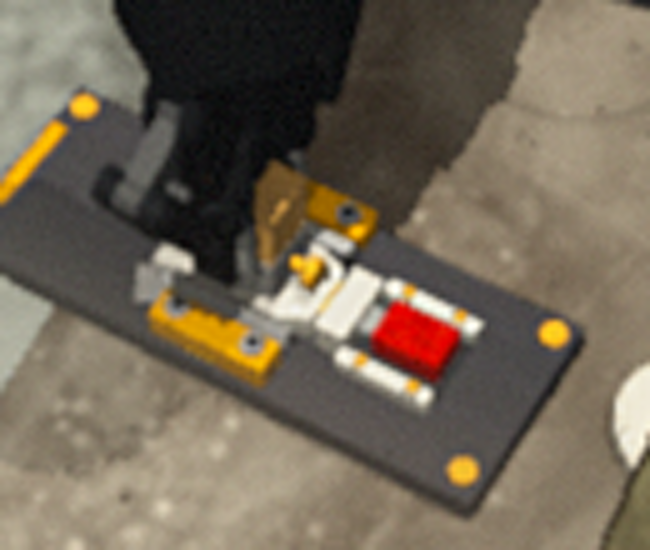

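The nose is very close to the end unit's white block at zoom (340,300), but nothing tells me it has clicked. I'll push on in small steps.

arm_command:
  moves: [-0.0002,-0.002,0,0,0,-0.004,1,-0.0002,-0.002,0,0,0,-0.004,1]

```text
clock: 15.1
eef_pos: [0.5434, 0.0196, 0.2039]
tool_rot: [-0.473, 0.525, 0.473, 0.526]
ft_force: [-7.1, 0.2, 5.5]
grip_width: 0.0234
```

Run:
```python
from h import *
delta('work',-.004,0,.204)
```

```text
clock 15.1 dockxy -0.0025 -0.0006 z 0.2039
tool shift [-0.0001  0.0015  0.0006] rotvec [0.0025 0.0012 0.0011] F [-7.13  0.24  5.52] T [0.188 1.628 0.003] w 0.0234
```

arm_command:
  moves: [-0.0002,-0.002,0,0,0,-0.004,1,-0.0002,-0.002,0,0,0,-0.004,1]

```text
clock: 15.27
eef_pos: [0.5443, 0.0195, 0.2039]
tool_rot: [-0.473, 0.525, 0.473, 0.526]
ft_force: [-7.9, 1.4, 7.3]
grip_width: 0.0233
```

Run:
```python
from h import *
delta('work',-.004,0,.204)
```

```text
clock 15.2667 dockxy -0.0016 -0.0006 z 0.2039
tool shift [-0.0001  0.0024  0.0006] rotvec [ 0.003   0.0012 -0.0001] F [-7.86  1.43  7.32] T [ 0.211  1.906 -0.022] w 0.0233
```

arm_command:
  moves: [-0.0005,-0.002,0,0,0,-0.005,1,-0.0005,-0.002,0,0,0,-0.005,1]

```text
clock: 15.43
eef_pos: [0.5445, 0.0194, 0.204]
tool_rot: [-0.472, 0.526, 0.474, 0.526]
ft_force: [-8.5, 1.5, 4.8]
grip_width: 0.0233
```

Run:
```python
from h import *
delta('work',-.004,0,.204)
```

```text
clock 15.4333 dockxy -0.0014 -0.0006 z 0.204
tool shift [-0.      0.0026  0.0006] rotvec [ 0.0034  0.0013 -0.0013] F [-8.49  1.52  4.76] T [ 0.254  1.694 -0.055] w 0.0233
```

arm_command:
  moves: [-0.0005,-0.003,0,0,0,-0.006,1,-0.0005,-0.003,0,0,0,-0.006,1]

```text
clock: 15.6
eef_pos: [0.5452, 0.0193, 0.204]
tool_rot: [-0.471, 0.526, 0.475, 0.525]
ft_force: [-10.0, 1.2, 7.9]
grip_width: 0.0234
```

Run:
```python
from h import *
delta('work',-.004,0,.204)
```

```text
clock 15.6 dockxy -0.0006 -0.0006 z 0.204
tool shift [-0.      0.0034  0.0007] rotvec [ 0.0039  0.0015 -0.0048] F [-9.99  1.18  7.88] T [ 0.321  2.361 -0.104] w 0.0234
```

Force is climbing while the plate barely moves, so it is either on the tooth or at the stop. I'll compare the distance from pointer to pad with the latched parking state.

Run:
```python
from h import *
im=bot.camera("scene")[:,:,::-1].copy(); cv2.imwrite("pics/s8.png",im)
cv2.imwrite("pics/s8z.png",cv2.resize(im[300:360,280:360],None,fx=8,fy=8,interpolation=cv2.INTER_CUBIC))
i0=cv2.imread("pics/scene0.png")
cv2.imwrite("pics/s0z.png",cv2.resize(i0[210:270,310:390],None,fx=8,fy=8,interpolation=cv2.INTER_CUBIC))
print(blobs(im,(12,110,120),(32,255,255),(295,310,330,345),4), blobs(im,(0,150,90),(8,255,255),(300,300,360,360),8))
def dx(p,q,dock):
    a=DK[dock][1];d=onz("scene",*q,.03)-onz("scene",*p,.035);return d[0]*np.cos(a)+d[1]*np.sin(a)
print(dx((347.19,234.65),(367.57,243.37),"park"))
b=[c for c in blobs(im,(12,110,120),(32,255,255),(295,310,330,345),8)]
for c in b: print(c,dx(c[:2],blobs(im,(0,150,90),(8,255,255),(300,300,360,360),8)[0][:2],"work"))
```

```text
[(np.float64(315.36), np.float64(311.68), 22), (np.float64(321.62), np.float64(314.54), 24), (np.float64(304.86), np.float64(317.18), 22), (np.float64(312.16), np.float64(323.9), 31), (np.float64(299.1), np.float64(340.17), 70), (np.float64(321.83), np.float64(341.17), 6)] [(np.float64(332.45), np.float64(336.88), 178)]
0.04302674626595764
(np.float64(315.36), np.float64(311.68), 22) 0.04937258577281812
(np.float64(321.62), np.float64(314.54), 24) 0.03703006563997329
(np.float64(304.86), np.float64(317.18), 22) 0.05869854084923915
(np.float64(312.16), np.float64(323.9), 31) 0.04072992405852253
(np.float64(299.1), np.float64(340.17), 70) 0.04213933723898822
```

View pics/s8z.png

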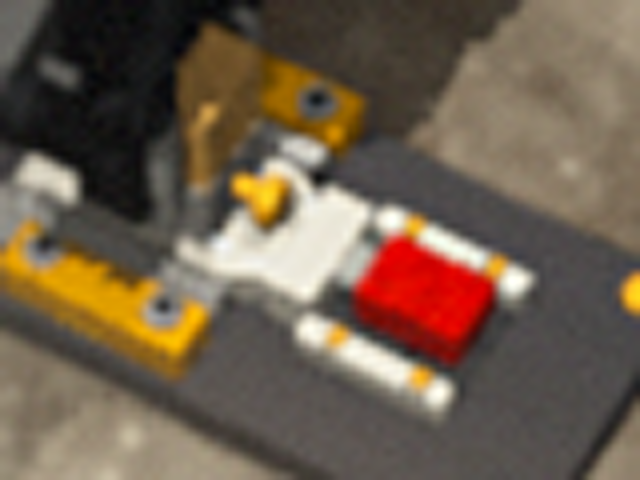

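View pics/s0z.png

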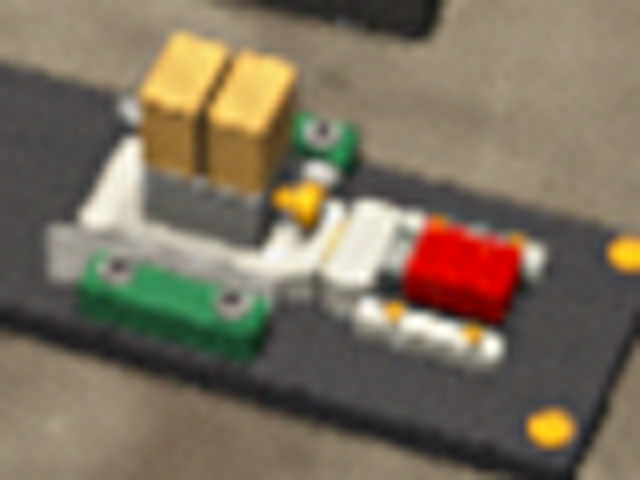

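Pointer-to-pad is 40.7 mm against 43.0 mm when latched, so the plate is about 2 mm past the click and at the stop. I'll ease off and see whether the tooth holds it.

arm_command:
  moves: [-0.0003,0.002,0,0,0,0.003,1,-0.0003,0.002,0,0,0,0.002,1]

```text
clock: 15.82
eef_pos: [0.5428, 0.0197, 0.2045]
tool_rot: [-0.471, 0.526, 0.475, 0.525]
ft_force: [6.1, -1.2, -8.3]
grip_width: 0.0233
```

arm_command:
  moves: [0,0.002,0,0,0,0,1,0,0.002,0,0,0,0,1]

```text
clock: 15.98
eef_pos: [0.5414, 0.0198, 0.2047]
tool_rot: [-0.473, 0.525, 0.473, 0.527]
ft_force: [5.6, -1.1, -7.0]
grip_width: 0.0231
```

Run:
```python
from h import *
delta('work',-.004,0,.204)
im=bot.camera("scene")[:,:,::-1].copy()
def dx(p,q,dock):
    a=DK[dock][1];d=onz("scene",*q,.03)-onz("scene",*p,.035);return d[0]*np.cos(a)+d[1]*np.sin(a)
print([(c,dx(c[:2],(332.45,336.88),"work")) for c in blobs(im,(12,110,120),(32,255,255),(306,318,320,332),8)])
```

```text
clock 15.9833 dockxy -0.0044 -0.0005 z 0.2047
tool shift [ 0.0007 -0.0004  0.0005] rotvec [0.0034 0.0012 0.0026] F [ 5.57 -1.11 -7.03] T [-0.121 -1.047 -0.   ] w 0.0231
[((np.float64(311.03), np.float64(322.87), 31), np.float64(0.04347565491128805))]
```

Pulling back 5.6 N is resisted, and pointer-to-pad is now 43.5 mm, which matches the latched spacing. The tooth is holding. I'll relax and let go.

arm_command:
  moves: [0.0005,-0.001,0,0,0,0,1,0,0,0,0,0,0,0.4,0,0,0,0,0,0,0.2,0,0,0,0,0,0,-0.5,0,0,0,0,0,0,-1,0,0,0,0,0,0,-1,0,0,0,0,0,0,-1]

```text
clock: 16.62
eef_pos: [0.5414, 0.0199, 0.2051]
tool_rot: [-0.473, 0.525, 0.473, 0.526]
ft_force: [-0.2, 0.4, -0.1]
grip_width: 0.0803
```

arm_command:
  moves: [-0.01,0,0,0,0,0,-1,-0.02,0,0,0,0,0,-1,-0.03,0,0,0,0,0,-1,-0.03,0,0,0,0,0,-1,-0.03,0,0,0,0,0,-1,0,0,0,0,0,0,-1]

```text
clock: 17.12
eef_pos: [0.54, 0.0197, 0.3311]
tool_rot: [-0.471, 0.527, 0.475, 0.525]
ft_force: [1.6, 0.3, 0.7]
grip_width: 0.0856
```

Run:
```python
from h import *
delta('work',-.004,0,.204)
im=bot.camera("scene")[:,:,::-1].copy();cv2.imwrite("pics/s9.png",cv2.resize(im[200:380,230:410],None,fx=3.3,fy=3.3,interpolation=cv2.INTER_CUBIC))
def dx(p,q,dock):
    a=DK[dock][1];d=onz("scene",*q,.03)-onz("scene",*p,.035);return d[0]*np.cos(a)+d[1]*np.sin(a)
print([(c,dx(c[:2],(332.45,336.88),"work")) for c in blobs(im,(12,110,120),(32,255,255),(306,318,320,332),8)])
```

```text
clock 17.1167 dockxy -0.0058 -0.0009 z 0.3311
tool shift [ 0.1271 -0.0025  0.0007] rotvec [ 0.0037  0.001  -0.0055] F [1.61 0.32 0.69] T [-0.053 -0.098  0.014] w 0.0856
[((np.float64(311.0), np.float64(323.12), 32), np.float64(0.0432494424224861))]
```

View pics/s9.png

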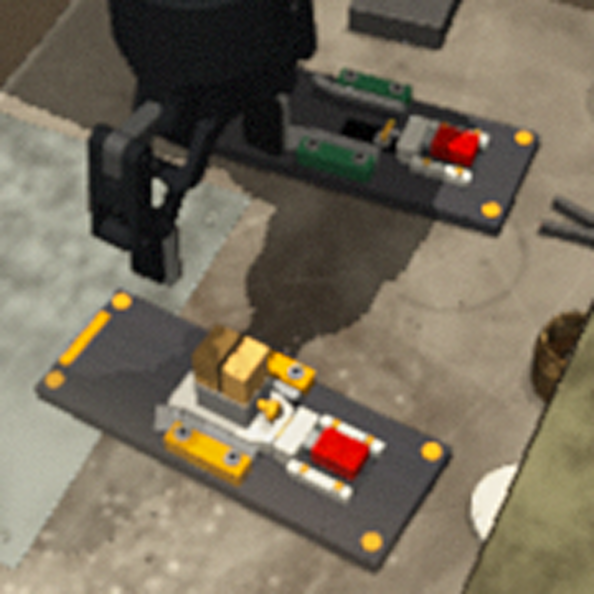

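The plate sits square in the yellow dock with its pointer at (311,323), 43.2 mm from the pad, so it did not spring back when released. The green dock's pad is up and the gripper is clear. Handing in.

arm_command:
  moves: [0,0,0,0,0,0,-1,0,0,0,0,0,0,-1]

```text
clock: 17.33
eef_pos: [0.5391, 0.0196, 0.3295]
tool_rot: [-0.471, 0.527, 0.475, 0.524]
ft_force: [0.1, -0.2, -0.3]
grip_width: 0.0855
```

```bash
python3 -c "
from workcell import bot
print(bot.job_done())"
```

```text
the job is handed in; nothing more can be done
None
```

I pressed the green dock's pad and the plate sprang back about 23 mm. I drew it out and slid it nose first into the yellow dock. The catch there now holds it, the gripper has let go, and I handed the job in at 17.3 s.

- **Pushing in:** the highest push I read was about 10 N, sampled at the end of each move, against the 25 N limit. No click showed up in the force readings.
- **Latch check:** the plate reached the stop, about 2 mm past the latched position. When I then pulled back with about 6 N, it held. After release the pointer-to-pad distance was 43.2 mm, against 43.0 mm when it was latched in the green dock.
- **Other checks:** the green dock's pad is up, and the wrist force was near zero with the gripper clear. I did not measure the bystanders at the end. The arm never went near them, and the parts visible in the last picture looked unmoved.
- **Setback:** joint 6 reached its range limit early on, so I turned the gripper half a turn and carried on. Nothing was touched while doing that.

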